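Level the instrument base with a plug-in spirit level

ROBOT

A 7-joint arm with a two-finger parallel gripper is mounted at the origin on the work surface. World frame = base frame: x ahead of the robot, y to its left, z up, the work surface at z = 0. Lengths are in m, angles in rad, forces in N, time in s.
With the tool pointing down it reaches from about 0.4 to 0.85 m from the base axis. Payload 4.5 kg.
Tool frame: the origin (TCP) lies at the very end of the fingers, on their centre line; the grasp point (between the pads) lies 19 mm behind it; z points along the fingers, y is the line along which they close (so a half turn about z gives the same grasp; the last joint's range is limited). The gripper opens to 85 mm and grips with 20 to 120 N. Pads are 22 mm wide; open, the fingers measure 114 mm over their backs; the gripper's body (76 mm by 85 mm) begins 54 mm behind the grasp point. The pads swing forward as they close: fully open they stand 13 mm farther back than shut.
Start: joints at [-1.255, 0.689, -0.195, 1.565, 0.157, 0.902, -0.215], TCP at [0.174, 0.6, 0.231] pointing down, gripper open.
Joint ranges: [-3.01, 3.01], [-0.46, 2.08], [-1.47, 1.51], [0.13, 2.56], [-1, 4.14], [0.04, 2.09], [-2.66, 2.66]. Speed limits (rad/s): [2.57, 2.57, 3.14, 3.14, 3.14, 3.14, 3.14].

INTERFACE

Orientations are given as [roll, pitch, yaw] about the fixed x, y, z axes, in that order (R = Rz(yaw) Ry(pitch) Rx(roll)).
In Python, from bench import env gives the robot as it stands. The module is installed in compiled form; this text tells all that it offers.
- The arm moves only by the tool apply_moves, never from a script. Its argument "series" is a list of rows, each an object of numbers: "hand": the finger opening in m, from 0 to 0.0854; "dx", "dy", "dz": the shift along the tool's x, y, z in m; "twist": the turn about the tool's z in rad. In form: [{"hand": .., "dx": .., "dy": .., "dz": .., "twist": ..}, ...]. A call has 1 to 5 rows; each row is the pose to reach, as a shift and turn from the pose commanded when the call began, along the tool's axes at that moment; what a row does not reach only later rows make up. A row lasts 1/12 s, in which the tool goes at most 41.7 mm and 7.16 degrees, less where a joint would pass 70% of its speed; a pose out of reach is approached as far as the arm can. A call with a gripper value outside its range is refused whole. The fingers move at their own pace and stop on an object; "squeeze" is the grip in N (left out, the last holds). Time passes only in rows, so rows that repeat a pose let the fingers close. It gives the time, the measured TCP pose, the force, the opening and the grip force at its end, in the units of the state.
- env.get_obs(): the state, without advancing time (a new reading comes with each control period).
- env.camera(name): name is "side" or "top" or "wrist"; returns a dict with "color" (400x640x3 uint8, red, green, blue), "K" (3x3 intrinsics, pixels), "R" (3x3) and "t" (3): a world point X has camera coordinates R X + t; the wrist camera has in their place "T_tool_cam" (4x4, takes a point from camera to tool coordinates, whose origin is the TCP and whose axes are the flange's). Camera axes: x right, y down, z forward; pixel columns grow to the right and rows downward; lengths in m; the calibration is good to about 2 mm. The wrist camera is an equidistant fisheye: a pixel r from the principal point sees the ray r / f radians off the axis. A picture is of the moment at which its call begins: read the wrist's pose just before it. There is no depth.
- env.job_done(): hands the job in; it is judged then, once.
The state is a dict: "t": time; "qpos": joint angles; "qd": joint speeds; "effort": joint torques, N m; "tool_pos": TCP position; "eef_rot": TCP orientation; "ft_force": force on the tool from outside, world axes, zero at the start; "torque": the same for the moment, N m; "gripper_width": finger opening in m; "gripper_force": force on a finger pad.
Only numpy, scipy, OpenCV 4.12 (cv2) and the standard library are available. Lean on these libraries where they do the work, as an engineer would, in place of code of your own. Each camera call takes 0.05 s, during which the arm holds its last target. There are 200 camera calls.

TASK

Take the spirit level out of its wooden block and set its tapered stem into the round neck on the hinged plate, fully home and lying lengthwise with the plate (pointing towards the knob), and let go of it. Then grip the levelling knob, press it down all the way and turn it so that, with the knob down, the bubble rests in the middle between the two marks. Finish while still gripping the knob, held down with the bubble centred: do not let go, do not hold the plate or level by hand, and leave everything else on the bench where it is.

Things in the scene. Friction and masses are not known exactly. Their poses are not given: they have to be found in the camera images.
- level: loose spirit level: plain metal bar 90 long (its x) x 28 wide (y) x 32 mm tall, with a round tapered stem below its middle, 22 mm across at the bar narrowing to 15 mm, 24 mm long; 0.12 to 0.25 kg. Origin: middle of the bar's underside, where the stem begins; z up. On top a 60 mm vial along x with a pale bubble and two dark marks. Starts upright, stem in the wooden block.
- holder: fixed plain wooden block 60 x 60 mm, 30 mm tall, with a hole in its top that holds the level's stem; the bar rests on the block's top. Origin at the centre of its underside.
- bubble (a joint): where the bubble stands along the vial, m: 0 midway between the marks, positive towards the level's +x, end stops at +-0.022. It runs to the high side, 0.5 mm per milliradian of slope, and takes about 1.5 s to settle. The bubble is 15 mm long; the marks are at +-0.0095.
- bubble_mid (a point): the middle of the bubble, 33.5 mm above the bar's underside.
- neck (a point): centre of the rim of the steel neck that stands on the hinged plate: round, 36 mm outside, mouth 26 mm narrowing to 20 mm, 27 mm deep inside, 30 mm tall, rim about 80 mm above the bench. Axes go with the plate: x from the knob towards the hinge (the plate's length), z up. The neck is 140 mm from the knob.
- plate: metal plate 175 x 140 x 8 mm, top about 50 mm above the bench, hinged along its edge farther from the knob; origin in the middle of the hinge, x from the knob towards the hinge, y along the hinge, z up. Its knob end is raised or lowered by the levelling knob only. It stands on a fixed grey base 300 x 170 mm, 30 mm tall.
- knob: white levelling knob before the plate: a disc 52 mm across with an upright bar grip 46 long (its x) x 14 wide (y) x 32 mm tall. Origin on the turning axis at the bar's centre, 96 mm above the bench when up, 87 pressed, 16 mm above the disc. Turns stiffly (0.06 Nm), at most 1.9 rad clockwise and 0.25 rad back from its start. Clockwise from above raises the plate's knob end 24 mrad per rad: the bubble moves 12 mm per rad towards the knob.
- press (a joint): how far the knob and the sprung carriage under it are pressed down, rad about the far hinge, 220 mm from the knob: 0 up, 0.04 all the way down (9 mm at the knob). The spring takes about 4 N at first, 10 to 14 N at the bottom, and lifts it when let go. Pressing lowers the plate's knob end rad for rad. Once pressed, the bubble stands towards the hinge and 0.35 to 1.45 rad clockwise are needed.
- flask: stoppered glass conical flask, foot 82 mm across, 138 mm tall; to be left alone. Origin at the centre of its underside.
- jar: clear jar with a lid, 60 mm across, 75 mm tall; to be left alone. Origin at the centre of its underside.
- beaker: glass beaker, 68 mm across, 85 mm tall; to be left alone. Origin at the centre of its underside.
- reagent: white plastic bottle, 60 mm across, 130 mm tall; to be left alone. Origin at the centre of its underside.
- petri: shut petri dish, 60 mm across, 18 mm tall; to be left alone. Origin at the centre of its underside.
- clamp: plastic spring clamp lying down, about 70 x 40 x 16 mm; to be left alone. Origin at the centre of its underside.
- spanner: small spanner, 130 mm long, lying flat; to be left alone. Origin at the centre of its underside.

How it is judged:
On the way, in this order (a step that is already met when the one before it is completed fails the run):
1. the level is let go, its stem fully home in the neck, lengthwise with the plate (horizontal distance between level and neck below 0.005 m and z of level in the frame of neck between -0.0025 and 0.0025 m and angle between the x axis of level and the x axis of neck, either way round below 0.2 rad and angle between the z axis of level and the z axis of neck, either way round below 0.03 rad and contact force between each of the arm, the fingers and level below 0.1 N), for 0.3 s.
2. the knob is gripped and pressed down (value of joint press above 0.03 rad and contact force between the fingers and knob above 4 N), for 0.2 s.
At the end, for the whole second after the job is handed in: The knob is gripped and held at least 3/4 of its travel down; the bubble rests within 3 mm of the middle; the level is in the neck (centre within 5 mm, underside within 2.5 mm of the rim, within 0.2 rad of the plate's length); the robot touches neither level nor plate (all of step 1 and all of step 2 and value of joint bubble between -0.003 and 0.003 m and velocity of joint bubble between -0.004 and 0.004 m/s and contact force between each of the fingers, the arm and plate below 0.1 N); the arm keeps its last pose, push and grip.
It fails at once if a bystander was moved more than 3 cm (distance of any of flask, jar, beaker, reagent, petri, clamp, spanner from where it was at the start of the episode above 0.03 m).
It also fails if it takes over 67 s, if anything falls off the work surface, if the arm or the gripper's body presses on something with over 40 N, if the wrist force passes 120 N, or if a joint passes its speed limit or range.

## Working session

There is one attempt and no reset: what is moved stays moved. The work goes in short steps, Python scripts to look and compute and a tool call to move; the robot and the scene stay as the last step left them, time stands still between calls to the robot, and variables do not carry over. Pictures are saved under pics/ and viewed, at most 10 in all, crops included, and the job is handed in when it is done.

Besides the shell and the picture viewer there is one more tool, called after ">>>" by a JSON object that holds its "method" and its "body", one argument or row to a line. apply_moves: Moves the arm, as the interface text tells. Its arguments: {"type":"object","properties":{"series":{"type":"array"},"squeeze":{"type":"number"}},"required":["series"]}

```bash
mkdir -p pics
cat > h.py <<'E'
import numpy as np,cv2
from bench import env
def snap(n,f):
    o=env.get_obs(); c=env.camera(n); cv2.imwrite(f'pics/{f}.png',c['color'][:,:,::-1])
    np.savez(f'pics/{f}.npz',p=o['tool_pos'],r=o['eef_rot'],**{k:v for k,v in c.items()})
    return o,c
E
python3 - <<'E'
from h import *
for n in('side','top','wrist'):
    o,c=snap(n,n+'0'); print(n,c['K'].tolist(),{k:np.round(c[k],3).tolist() for k in c if k not in('color','K')})
print(o)
a=cv2.imread('pics/side0.png');b=cv2.imread('pics/top0.png')
E
```

```text
side [[471.45096106812525, 0.0, 322.2583544537066], [0.0, 471.45096106812525, 196.59494527833908], [0.0, 0.0, 1.0]] {'R': [[-0.973, -0.23, -0.005], [-0.131, 0.57, -0.811], [0.189, -0.789, -0.585]], 't': [0.58, 0.148, 1.128]}
top [[428.04676382350584, 0.0, 325.267460301709], [0.0, 428.04676382350584, 200.62953378237293], [0.0, 0.0, 1.0]] {'R': [[-0.005, -1.0, 0.021], [-0.988, 0.002, -0.158], [0.158, -0.021, -0.987]], 't': [0.005, 0.61, 1.03]}
wrist [[309.70691628693146, 0.0, 313.2373433776153], [0.0, 309.70691628693146, 199.6488881077761], [0.0, 0.0, 1.0]] {'T_tool_cam': [[0.0, -0.957, -0.289, 0.076], [1.0, 0.0, -0.0, 0.001], [0.0, -0.289, 0.957, -0.144], [0.0, 0.0, 0.0, 1.0]]}
{'t': 0.1, 'qpos': array([-1.25520084,  0.689903  , -0.19451495,  1.56622957,  0.15728952,
        0.90251848, -0.21511425]), 'qd': array([-0.0004265 , -0.00187659, -0.00181201, -0.00175123,  0.00070127,
        0.00150053, -0.0005469 ]), 'effort': array([-3.72291572e-03, -5.40598333e+01, -1.27137400e+00, -1.58985454e+01,
        9.44486033e-03,  4.43404468e-03, -2.00243090e-05]), 'tool_pos': array([0.17368242, 0.59977544, 0.2305651 ]), 'eef_rot': array([-3.13992791e+00,  1.18966794e-04,  2.85984759e+00]), 'ft_force': array([-1.04144334,  0.10198815, -0.41178839]), 'torque': array([ 0.02758442, -0.03926492, -0.00288658]), 'gripper_force': 0.0, 'gripper_width': 0.08529033190173273}
```

```bash
sleep 1; ls .
```

```text
h.py
pics
```

View pics/top0.png

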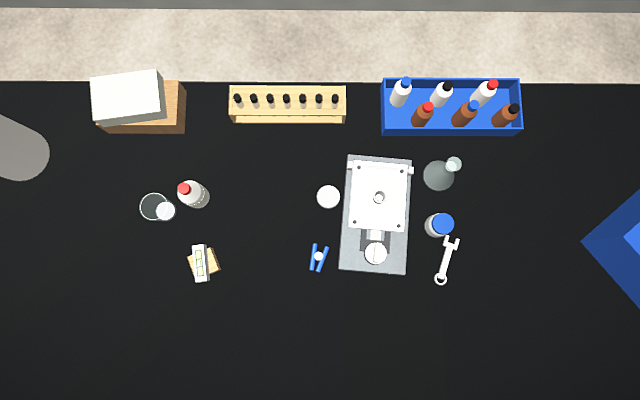

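View pics/side0.png

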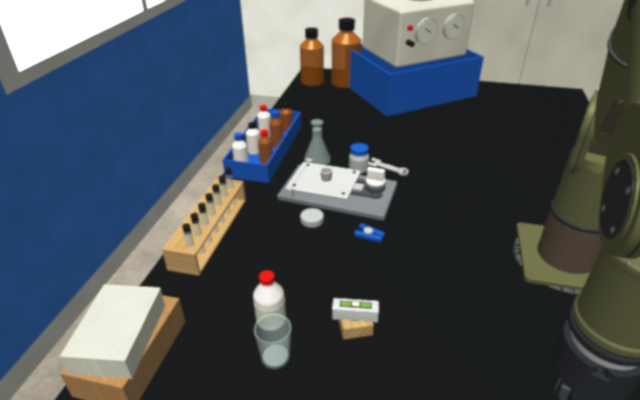

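Run:
```python
import cv2,numpy as np
a=cv2.imread('pics/top0.png');b=cv2.imread('pics/side0.png')
def c(i,x,y,w=80,h=60,s=5): return cv2.resize(i[y:y+h,x:x+w],None,fx=s,fy=s,interpolation=cv2.INTER_CUBIC)
cv2.imwrite('pics/crops.png',np.vstack([np.hstack([c(a,160,233),c(a,338,215)]),np.hstack([c(b,316,285),c(b,315,155)])]))
```

```text
(no output)
```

View pics/crops.png

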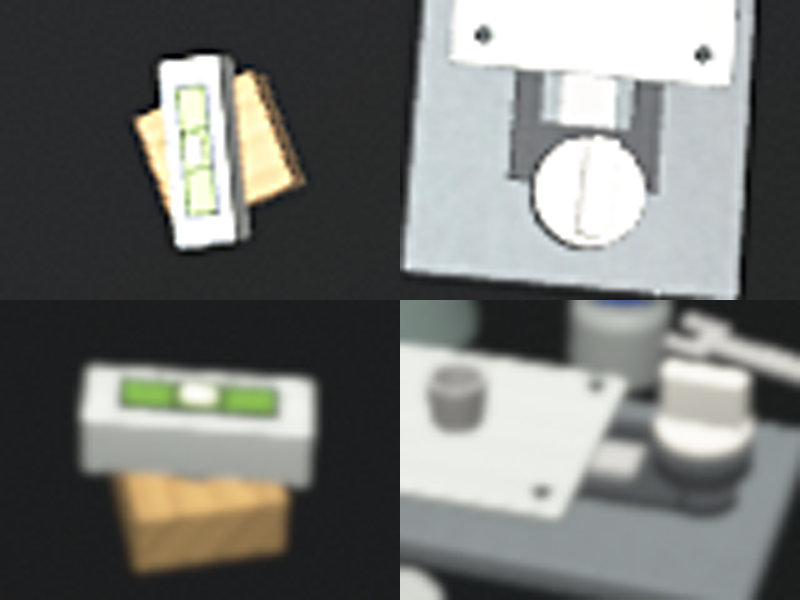

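```bash
cat >> h.py <<'E'
def ray(c,u,v):
    if 'R' in c:
        d=np.linalg.inv(c['K'])@[u,v,1.]; R=c['R']; return -R.T@c['t'],R.T@d/np.linalg.norm(d)
    from scipy.spatial.transform import Rotation as Ro
    K=c['K'];x=(u-K[0,2])/K[0,0];y=(v-K[1,2])/K[1,1];r=np.hypot(x,y)
    s=np.sinc(r/np.pi); d=np.array([x*s,y*s,np.cos(r)])
    T=c['T_tool_cam'];R=Ro.from_euler('xyz',c['r']).as_matrix()
    return c['p']+R@T[:3,3],R@T[:3,:3]@d
def tri(*rs):
    A=sum(np.eye(3)-np.outer(d,d) for o,d in rs);b=sum((np.eye(3)-np.outer(d,d))@o for o,d in rs)
    X=np.linalg.solve(A,b);return X,max(np.linalg.norm((np.eye(3)-np.outer(d,d))@(X-o)) for o,d in rs)
def onz(r,z): o,d=r; return o+d*(z-o[2])/d[2]
E
python3 - <<'E'
from h import *
np.set_printoptions(precision=4,suppress=True)
t=np.load('pics/top0.npz');s=np.load('pics/side0.npz')
T=lambda x,y:ray(t,160+x/5,233+y/5); T2=lambda x,y:ray(t,338+(x-400)/5,215+y/5)
S=lambda x,y:ray(s,316+x/5,285+(y-300)/5); S2=lambda x,y:ray(s,315+(x-400)/5,155+(y-300)/5)
print('lev',tri(T(197,150),S(199,396)))
c=[onz(T(*q),.062) for q in((157,62),(220,53),(238,243),(175,250))];print(c,np.mean(c,0)); d=c[0]+c[1]-c[2]-c[3];print('yaw',np.arctan2(d[1],d[0]),np.hypot(*d[:2])/2)
print('knob',tri(T2(594,188),S2(707,366)))
a,b=onz(T2(597,138),.112),onz(T2(590,238),.112);print('knobbar',a,b)
print('neck',tri(ray(t,379,197),S2(457,378)))
a,b=onz(T2(484,34),.05),onz(T2(703,54),.05);print('holes',a,b,'plate x yaw',np.arctan2(b[1]-a[1],b[0]-a[0])+np.pi/2)
E
```

```text
lev (array([0.4554, 0.3078, 0.0631]), np.float64(0.0002829675985938586))
[array([0.4982, 0.3292, 0.062 ]), array([0.5024, 0.2989, 0.062 ]), array([0.4114, 0.2868, 0.062 ]), array([0.4083, 0.3167, 0.062 ])] [0.4551 0.3079 0.062 ]
yaw 0.13560339514049388 0.09126614067163032
knob (array([ 0.4767, -0.1144,  0.1178]), np.float64(4.4253860461859945e-05))
knobbar [ 0.5002 -0.1172  0.112 ] [ 0.4539 -0.1128  0.112 ]
neck (array([ 0.6139, -0.128 ,  0.0821]), np.float64(0.0006058557761128529))
holes [ 0.556  -0.0707  0.05  ] [ 0.5456 -0.1802  0.05  ] plate x yaw -0.09436945706760369
```

```bash
cat >> h.py <<'E'
from scipy.spatial.transform import Rotation as Ro
def go(x,y,z,yaw):
    o=env.get_obs();R=Ro.from_euler('xyz',o['eef_rot']).as_matrix()
    d=R.T@(np.array([x,y,z])-o['tool_pos']); tw=-(yaw-o['eef_rot'][2]+np.pi)%(2*np.pi); tw=(-(yaw-o['eef_rot'][2])+np.pi)%(2*np.pi)-np.pi
    print('t',round(o['t'],2),'pos',np.round(o['tool_pos'],4),'rpy',np.round(o['eef_rot'],4),'q7',round(o['qpos'][6],3),'w',round(o['gripper_width'],4),'shift',np.round(d,4),'twist',round(tw,4))
E
python3 -c "
from h import *
go(.455,.308,.16,3.277)"
```

```text
t 0.15 pos [0.1737 0.5999 0.2307] rpy [-3.1402e+00  2.0000e-04  2.8598e+00] q7 -0.215 w 0.0855 shift [-0.3513 -0.202   0.071 ] twist -0.4172
```

>>> {"method": "apply_moves", "body": {
  "series": [
    {"hand": 0.085, "dx": -0.176, "dy": -0.101, "dz": 0.036, "twist": -0.417},
    {"hand": 0.085, "dx": -0.176, "dy": -0.101, "dz": 0.036, "twist": -0.417},
    {"hand": 0.085, "dx": -0.176, "dy": -0.101, "dz": 0.036, "twist": -0.417},
    {"hand": 0.085, "dx": -0.176, "dy": -0.101, "dz": 0.036, "twist": -0.417},
    {"hand": 0.085, "dx": -0.176, "dy": -0.101, "dz": 0.036, "twist": -0.417}
  ]
}}

```text
t: 0.57
tool_pos: [0.3161, 0.4523, 0.1947]
eef_rot: [-3.141, -0.0, -3.005]
ft_force: [0.2, 0.2, -0.0]
gripper_width: 0.0856
gripper_force: 0.0
```

```bash
python3 -c "
from h import *
go(.455,.308,.16,3.277)"
```

```text
t 0.57 pos [0.3161 0.4523 0.1947] rpy [-3.1409e+00 -3.0000e-04 -3.0046e+00] q7 0.366 w 0.0856 shift [-0.1179 -0.1618  0.0348] twist 0.0016
```

>>> {"method": "apply_moves", "body": {
  "series": [
    {"hand": 0.085, "dx": -0.118, "dy": -0.162, "dz": 0.035, "twist": 0},
    {"hand": 0.085, "dx": -0.118, "dy": -0.162, "dz": 0.035, "twist": 0},
    {"hand": 0.085, "dx": -0.118, "dy": -0.162, "dz": 0.035, "twist": 0},
    {"hand": 0.085, "dx": -0.118, "dy": -0.162, "dz": 0.035, "twist": 0},
    {"hand": 0.085, "dx": -0.118, "dy": -0.162, "dz": 0.035, "twist": 0}
  ]
}}

```text
t: 0.98
tool_pos: [0.4552, 0.307, 0.1597]
eef_rot: [-3.14, -0.0, -3.008]
ft_force: [0.4, 0.2, -1.0]
gripper_width: 0.0851
gripper_force: 0.0
```

```bash
python3 -c "
from h import *
snap('wrist','w1'); go(.455,.308,.16,3.277)"
```

```text
t 1.03 pos [0.4614 0.2981 0.1582] rpy [-3.1320e+00  1.6000e-03 -3.0196e+00] q7 0.67 w 0.0853 shift [ 0.0051  0.0105 -0.0019] twist -0.0134
```

View pics/w1.png

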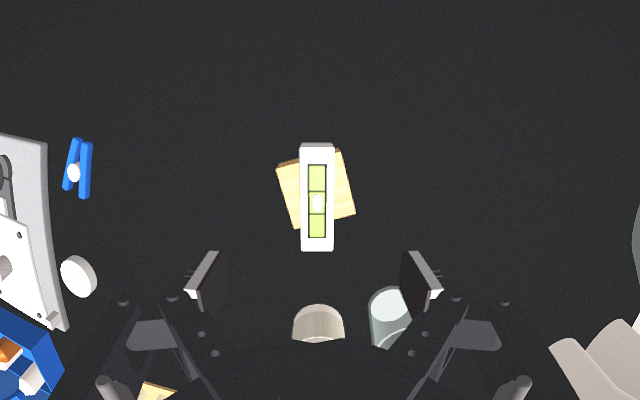

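>>> {"method": "apply_moves", "body": {
  "series": [
    {"hand": 0.085, "dx": 0, "dy": 0, "dz": 0},
    {"hand": 0.085, "dx": 0, "dy": 0, "dz": 0},
    {"hand": 0.085, "dx": 0, "dy": 0, "dz": 0},
    {"hand": 0.085, "dx": 0, "dy": 0, "dz": 0}
  ]
}}

```text
invalid input at $.series[0]: expected keys hand, dx, dy, dz, twist
```

Run:
```python
from h import *
go(.455,.308,.16,3.277)
snap('wrist','w2')
go(.455,.308,.16,3.277)
g=cv2.imread('pics/w2.png').astype(int)
# green vial and white bar blob
m=((g[:,:,1]-g[:,:,0]>25)&(g[:,:,1]-g[:,:,2]>5)).astype(np.uint8);m[:100]=0;m[260:]=0;m[:,:270]=0;m[:,370:]=0
w=((g.min(2)>170)).astype(np.uint8); n,l,s,c=cv2.connectedComponentsWithStats(w)
z=np.load('pics/w2.npz')
ys,xs=np.where(m); r=cv2.minAreaRect(np.c_[xs,ys].astype(np.float32)); print(len(xs),r)
b=cv2.boxPoints(r); P=np.array([onz(ray(z,*q),.0625) for q in b]); print(P.round(4),P.mean(0))
t=np.load('pics/top0.npz');print(tri(ray(z,*r[0]),ray(t,160+197/5,233+30)))
```

```text
t 1.03 pos [0.4614 0.2981 0.1582] rpy [-3.1320e+00  1.6000e-03 -3.0196e+00] q7 0.67 w 0.0853 shift [ 0.0051  0.0105 -0.0019] twist -0.0134
t 1.08 pos [0.4587 0.3013 0.1586] rpy [-3.1343e+00  2.0000e-04 -3.0192e+00] q7 0.666 w 0.0852 shift [ 0.0029  0.0071 -0.0014] twist -0.013
733 ((329.5, 195.5), (73.0, 17.0), 90.0)
[[0.425  0.3006 0.0625]
 [0.4233 0.3139 0.0625]
 [0.4844 0.3228 0.0625]
 [0.4861 0.3086 0.0625]] [0.45469812 0.31146332 0.0625    ]
(array([0.45630034, 0.31155435, 0.05156333]), np.float64(0.000706483546162959))
```

>>> {"method": "apply_moves", "body": {
  "series": [
    {"hand": 0.085, "dx": 0, "dy": 0, "dz": 0, "twist": 0},
    {"hand": 0.085, "dx": 0, "dy": 0, "dz": 0, "twist": 0},
    {"hand": 0.085, "dx": 0, "dy": 0, "dz": 0, "twist": 0},
    {"hand": 0.085, "dx": 0, "dy": 0, "dz": 0, "twist": 0}
  ]
}}

```text
t: 1.42
tool_pos: [0.4523, 0.3116, 0.1606]
eef_rot: [3.14, -0.0, -3.003]
ft_force: [-1.1, -0.2, 0.5]
gripper_width: 0.0847
gripper_force: 0.0
```

```bash
cat > lev.py <<'E'
from h import *
go(.455,.308,.16,3.277)
snap('wrist','w3')
g=cv2.imread('pics/w3.png').astype(int)
m=((g[:,:,1]-g[:,:,0]>25)&(g[:,:,1]-g[:,:,2]>5)).astype(np.uint8);m[:100]=0;m[260:]=0;m[:,:270]=0;m[:,370:]=0
z=np.load('pics/w3.npz')
ys,xs=np.where(m); r=cv2.minAreaRect(np.c_[xs,ys].astype(np.float32)); print(len(xs),r)
b=cv2.boxPoints(r); P=np.array([onz(ray(z,*q),.0625) for q in b]); print(P.round(4),P.mean(0))
t=np.load('pics/top0.npz');s=np.load('pics/side0.npz');print(tri(ray(z,*r[0]),ray(t,160+197/5,233+30)),tri(ray(z,*r[0]),ray(s,316+199/5,285+96/5)))
E
python3 lev.py
```

```text
t 1.42 pos [0.4523 0.3116 0.1606] rpy [ 3.1404 -0.     -3.0032] q7 0.665 w 0.0847 shift [-0.0021 -0.0039  0.0006] twist 0.003
921 ((310.0, 203.5), (71.0, 16.0), 90.0)
[[0.4254 0.3007 0.0625]
 [0.4236 0.3133 0.0625]
 [0.4844 0.3221 0.0625]
 [0.4863 0.3085 0.0625]] [0.4549371  0.31116407 0.0625    ]
(array([0.45622361, 0.31087764, 0.05362892]), np.float64(0.0005840790149293878)) (array([0.45383877, 0.31071156, 0.06583763]), np.float64(0.00103441154096368))
```

>>> {"method": "apply_moves", "body": {
  "series": [
    {"hand": 0.085, "dx": 0, "dy": 0, "dz": 0.03, "twist": 0},
    {"hand": 0.085, "dx": 0, "dy": 0, "dz": 0.06, "twist": 0},
    {"hand": 0.085, "dx": 0, "dy": 0, "dz": 0.06, "twist": 0},
    {"hand": 0.085, "dx": 0, "dy": 0, "dz": 0.06, "twist": 0},
    {"hand": 0.085, "dx": 0, "dy": 0, "dz": 0.06, "twist": 0}
  ]
}}

```text
t: 1.88
tool_pos: [0.4536, 0.3108, 0.1014]
eef_rot: [3.141, 0.001, -3.005]
ft_force: [0.3, 0.2, 0.8]
gripper_width: 0.0847
gripper_force: 0.0
```

```bash
python3 -c "
from h import *
go(.455,.3095,.034,3.277)"
```

```text
t 1.88 pos [0.4536 0.3108 0.1014] rpy [ 3.1406e+00  1.0000e-03 -3.0054e+00] q7 0.617 w 0.0847 shift [-0.0011 -0.0015  0.0674] twist 0.0008
```

>>> {"method": "apply_moves", "body": {
  "series": [
    {"hand": 0.085, "dx": -0.001, "dy": -0.001, "dz": 0.03, "twist": 0},
    {"hand": 0.085, "dx": -0.001, "dy": -0.001, "dz": 0.05, "twist": 0},
    {"hand": 0.085, "dx": -0.001, "dy": -0.001, "dz": 0.062, "twist": 0},
    {"hand": 0.085, "dx": -0.001, "dy": -0.001, "dz": 0.066, "twist": 0},
    {"hand": 0.085, "dx": -0.001, "dy": -0.001, "dz": 0.067, "twist": 0}
  ]
}}

```text
t: 2.3
tool_pos: [0.4551, 0.3097, 0.034]
eef_rot: [3.141, 0.001, -3.006]
ft_force: [-0.3, 0.5, 0.5]
gripper_width: 0.0848
gripper_force: 0.0
```

>>> {"method": "apply_moves", "body": {
  "series": [
    {"hand": 0.06, "dx": 0, "dy": 0, "dz": 0, "twist": 0},
    {"hand": 0.045, "dx": 0, "dy": 0, "dz": 0, "twist": 0},
    {"hand": 0.035, "dx": 0, "dy": 0, "dz": 0, "twist": 0},
    {"hand": 0.028, "dx": 0, "dy": 0, "dz": 0, "twist": 0},
    {"hand": 0.02, "dx": 0, "dy": 0, "dz": 0, "twist": 0}
  ],
  "squeeze": 30
}}

```text
t: 2.72
tool_pos: [0.455, 0.3093, 0.0341]
eef_rot: [3.141, 0.001, -3.006]
ft_force: [-0.2, 1.1, 0.5]
gripper_width: 0.0272
gripper_force: 29.8
```

>>> {"method": "apply_moves", "body": {
  "series": [
    {"hand": 0.02, "dx": 0, "dy": 0, "dz": 0, "twist": 0},
    {"hand": 0.02, "dx": 0, "dy": 0, "dz": 0, "twist": 0},
    {"hand": 0.02, "dx": 0, "dy": 0, "dz": 0, "twist": 0},
    {"hand": 0.02, "dx": 0, "dy": 0, "dz": 0, "twist": 0},
    {"hand": 0.02, "dx": 0, "dy": 0, "dz": 0, "twist": 0}
  ]
}}

```text
t: 3.13
tool_pos: [0.455, 0.3093, 0.034]
eef_rot: [3.141, 0.001, -3.006]
ft_force: [-1.0, -0.0, 6.1]
gripper_width: 0.0279
gripper_force: 30.7
```

>>> {"method": "apply_moves", "body": {
  "series": [
    {"hand": 0.02, "dx": 0, "dy": 0, "dz": 0, "twist": 0},
    {"hand": 0.02, "dx": 0, "dy": 0, "dz": -0.015, "twist": 0},
    {"hand": 0.02, "dx": 0, "dy": 0, "dz": -0.035, "twist": 0},
    {"hand": 0.02, "dx": 0, "dy": 0, "dz": -0.06, "twist": 0},
    {"hand": 0.02, "dx": 0, "dy": 0, "dz": -0.09, "twist": 0}
  ],
  "squeeze": 60
}}

```text
t: 3.55
tool_pos: [0.4535, 0.308, 0.123]
eef_rot: [-3.14, -0.003, -3.006]
ft_force: [0.1, -0.2, -1.6]
gripper_width: 0.0276
gripper_force: 59.3
```

>>> {"method": "apply_moves", "body": {
  "series": [
    {"hand": 0.02, "dx": 0, "dy": 0, "dz": -0.03, "twist": 0},
    {"hand": 0.02, "dx": 0, "dy": 0, "dz": -0.035, "twist": 0},
    {"hand": 0.02, "dx": 0, "dy": 0, "dz": -0.035, "twist": 0},
    {"hand": 0.02, "dx": 0, "dy": 0, "dz": -0.035, "twist": 0},
    {"hand": 0.02, "dx": 0, "dy": 0, "dz": -0.035, "twist": 0}
  ]
}}

```text
t: 3.97
tool_pos: [0.4538, 0.308, 0.1568]
eef_rot: [-3.14, -0.003, -3.006]
ft_force: [0.3, -0.1, -0.5]
gripper_width: 0.027
gripper_force: 59.3
```

Run:
```python
from h import *
snap('wrist','w4');go(.614,-.128,.16,3.047)
```

```text
t 4.02 pos [0.4537 0.308  0.1567] rpy [-3.1398e+00 -2.9000e-03 -3.0062e+00] q7 0.66 w 0.0272 shift [-0.0999 -0.4537 -0.0028] twist 0.23
```

View pics/w4.png

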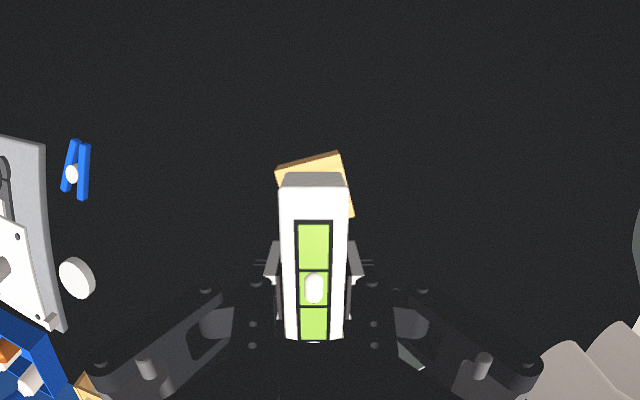

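Run:
```python
from h import *
z=np.load('pics/w4.npz');c=dict(K=z['K'],T_tool_cam=z['T_tool_cam'],p=np.zeros(3),r=np.zeros(3))
for h in(-.026,-.028,-.030):
  print(h,[onz(ray(c,*q),h).round(4)[:2] for q in((282,187),(347,187),(314,221),(314,268.5),(314,307),(280,300),(345,300))])
n=onz
g=np.load('pics/w1.npz')
# neck from wrist? plate region cross-check of clamp n/a
```

```text
-0.026 [array([ 0.0447, -0.0106]), array([0.0447, 0.0151]), array([0.0304, 0.002 ]), array([0.0082, 0.0021]), array([-0.0129,  0.0021]), array([-0.009 , -0.0136]), array([-0.009 ,  0.0164])]
-0.028 [array([ 0.0452, -0.0104]), array([0.0452, 0.0149]), array([0.0311, 0.002 ]), array([0.0093, 0.0021]), array([-0.0114,  0.0021]), array([-0.0076, -0.0134]), array([-0.0076,  0.0162])]
-0.03 [array([ 0.0457, -0.0102]), array([0.0457, 0.0146]), array([0.0319, 0.002 ]), array([0.0104, 0.002 ]), array([-0.0099,  0.0021]), array([-0.0061, -0.0131]), array([-0.0061,  0.0159])]
```

>>> {"method": "apply_moves", "body": {
  "series": [
    {"hand": 0.02, "dx": -0.006, "dy": -0.02, "dz": -0.002, "twist": 0.03},
    {"hand": 0.02, "dx": -0.018, "dy": -0.05, "dz": -0.004, "twist": 0.07},
    {"hand": 0.02, "dx": -0.03, "dy": -0.085, "dz": -0.008, "twist": 0.12},
    {"hand": 0.02, "dx": -0.044, "dy": -0.123, "dz": -0.008, "twist": 0.18},
    {"hand": 0.02, "dx": -0.057, "dy": -0.16, "dz": -0.008, "twist": 0.23}
  ]
}}

```text
t: 4.43
tool_pos: [0.5327, 0.1564, 0.1651]
eef_rot: [-3.141, -0.002, 3.045]
ft_force: [1.8, -0.2, -1.1]
gripper_width: 0.0274
gripper_force: 59.3
```

```bash
python3 -c "
from h import *
go(.684,-.135,.165,3.047)"
```

```text
t 4.43 pos [0.5327 0.1564 0.1651] rpy [-3.1406e+00 -1.9000e-03  3.0451e+00] q7 0.781 w 0.0274 shift [-0.1787 -0.2755 -0.    ] twist -0.0019
```

>>> {"method": "apply_moves", "body": {
  "series": [
    {"hand": 0.02, "dx": -0.02, "dy": -0.032, "dz": 0, "twist": 0},
    {"hand": 0.02, "dx": -0.04, "dy": -0.064, "dz": 0, "twist": 0},
    {"hand": 0.02, "dx": -0.062, "dy": -0.096, "dz": 0, "twist": 0},
    {"hand": 0.02, "dx": -0.084, "dy": -0.13, "dz": 0, "twist": 0},
    {"hand": 0.02, "dx": -0.105, "dy": -0.162, "dz": 0, "twist": 0}
  ]
}}

```text
t: 4.85
tool_pos: [0.6216, -0.0156, 0.1645]
eef_rot: [-3.141, -0.003, 3.047]
ft_force: [0.2, -0.1, -1.1]
gripper_width: 0.0273
gripper_force: 59.3
```

>>> {"method": "apply_moves", "body": {
  "series": [
    {"hand": 0.02, "dx": -0.02, "dy": -0.03, "dz": 0, "twist": 0},
    {"hand": 0.02, "dx": -0.04, "dy": -0.06, "dz": 0, "twist": 0},
    {"hand": 0.02, "dx": -0.056, "dy": -0.086, "dz": 0, "twist": 0},
    {"hand": 0.02, "dx": -0.067, "dy": -0.104, "dz": 0, "twist": 0},
    {"hand": 0.02, "dx": -0.072, "dy": -0.112, "dz": 0, "twist": 0}
  ]
}}

```text
t: 5.27
tool_pos: [0.6827, -0.1367, 0.1638]
eef_rot: [-3.138, -0.002, 3.042]
ft_force: [-0.0, -1.0, -0.8]
gripper_width: 0.027
gripper_force: 59.3
```

>>> {"method": "apply_moves", "body": {
  "series": [
    {"hand": 0.02, "dx": 0, "dy": 0, "dz": 0, "twist": 0},
    {"hand": 0.02, "dx": 0, "dy": 0, "dz": 0, "twist": 0},
    {"hand": 0.02, "dx": 0, "dy": 0, "dz": 0, "twist": 0},
    {"hand": 0.02, "dx": 0, "dy": 0, "dz": 0, "twist": 0},
    {"hand": 0.02, "dx": 0, "dy": 0, "dz": 0, "twist": 0}
  ]
}}

```text
t: 5.68
tool_pos: [0.6827, -0.1292, 0.1664]
eef_rot: [3.141, -0.0, 3.05]
ft_force: [0.6, 0.2, -1.3]
gripper_width: 0.0273
gripper_force: 59.3
```

```bash
python3 -c "
from h import *
go(.684,-.135,.165,3.047);snap('wrist','w5');go(.614,-.127,.165,3.047)"
```

```text
t 5.68 pos [ 0.6827 -0.1292  0.1664] rpy [ 3.1406e+00 -4.0000e-04  3.0496e+00] q7 1.323 w 0.0273 shift [-0.0018 -0.0056  0.0014] twist 0.0026
t 5.73 pos [ 0.6828 -0.1298  0.1665] rpy [ 3.141e+00 -1.000e-04  3.049e+00] q7 1.323 w 0.0271 shift [ 0.0688 -0.0036  0.0015] twist 0.002
```

View pics/w5.png

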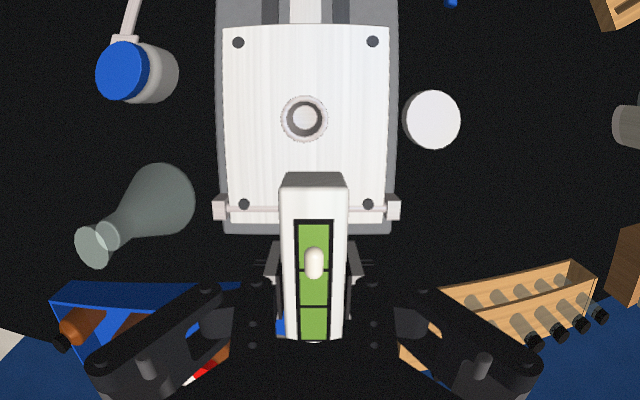

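Run:
```python
from h import *
np.set_printoptions(precision=4,suppress=True)
z=np.load('pics/w5.npz');t=np.load('pics/top0.npz');s=np.load('pics/side0.npz')
a=ray(z,303.5,118.5);print(onz(a,.08),tri(a,ray(t,379,197)),tri(a,ray(s,326.4,170.6)),tri(a,ray(t,379,197),ray(s,326.4,170.6)))
H=[onz(ray(z,*q),.05) for q in((238,42),(372,41),(244,204),(368,205))];print(np.array(H))
d=H[2]+H[3]-H[0]-H[1];e=H[0]+H[2]-H[1]-H[3];print(np.arctan2(d[1],d[0]),np.arctan2(e[1],e[0])+np.pi/2)
c=cv2.imread('pics/w5.png');g=cv2.cvtColor(c,cv2.COLOR_BGR2GRAY)[80:160,260:350]
print(cv2.HoughCircles(g,cv2.HOUGH_GRADIENT,1,30,param1=100,param2=15,minRadius=12,maxRadius=28))
```

```text
[ 0.6142 -0.1286  0.08  ] (array([ 0.6142, -0.1287,  0.0774]), np.float64(8.288053317512133e-05)) (array([ 0.6144, -0.1285,  0.0819]), np.float64(0.00027549557696882363)) (array([ 0.614 , -0.1283,  0.0818]), np.float64(0.0006726099689926115))
[[ 0.5423 -0.1783  0.05  ]
 [ 0.5528 -0.0664  0.05  ]
 [ 0.6844 -0.1903  0.05  ]
 [ 0.6955 -0.0797  0.05  ]]
-0.08854412833037777 -0.09673873017114243
[[[44.5 37.5 24.6]]]
```

>>> {"method": "apply_moves", "body": {
  "series": [
    {"hand": 0.02, "dx": 0.02, "dy": -0.002, "dz": 0, "twist": 0},
    {"hand": 0.02, "dx": 0.042, "dy": -0.004, "dz": 0, "twist": 0},
    {"hand": 0.02, "dx": 0.059, "dy": -0.005, "dz": 0.01, "twist": 0},
    {"hand": 0.02, "dx": 0.067, "dy": -0.0055, "dz": 0.02, "twist": 0},
    {"hand": 0.02, "dx": 0.069, "dy": -0.0055, "dz": 0.03, "twist": 0}
  ]
}}

```text
t: 6.15
tool_pos: [0.612, -0.1302, 0.1364]
eef_rot: [-3.141, -0.001, 3.047]
ft_force: [-0.4, -0.4, -1.2]
gripper_width: 0.0266
gripper_force: 59.3
```

>>> {"method": "apply_moves", "body": {
  "series": [
    {"hand": 0.02, "dx": 0, "dy": 0, "dz": 0, "twist": 0},
    {"hand": 0.02, "dx": 0, "dy": 0, "dz": 0, "twist": 0},
    {"hand": 0.02, "dx": 0, "dy": 0, "dz": 0, "twist": 0},
    {"hand": 0.02, "dx": 0, "dy": 0, "dz": 0, "twist": 0},
    {"hand": 0.02, "dx": 0, "dy": 0, "dz": 0, "twist": 0}
  ]
}}

```text
t: 6.57
tool_pos: [0.6147, -0.1302, 0.1367]
eef_rot: [3.141, 0.002, 3.047]
ft_force: [-0.1, 0.7, -1.4]
gripper_width: 0.0271
gripper_force: 59.3
```

```bash
python3 -c "
from h import *
go(.614,-.129,.084,3.048)"
```

```text
t 6.57 pos [ 0.6147 -0.1302  0.1367] rpy [3.1414e+00 1.6000e-03 3.0469e+00] q7 1.269 w 0.0271 shift [0.0009 0.0012 0.0527] twist -0.0011
```

>>> {"method": "apply_moves", "body": {
  "series": [
    {"hand": 0.02, "dx": 0.001, "dy": 0.001, "dz": 0.012, "twist": 0},
    {"hand": 0.02, "dx": 0.001, "dy": 0.001, "dz": 0.022, "twist": 0},
    {"hand": 0.02, "dx": 0.001, "dy": 0.001, "dz": 0.03, "twist": 0},
    {"hand": 0.02, "dx": 0.001, "dy": 0.001, "dz": 0.035, "twist": 0},
    {"hand": 0.02, "dx": 0.001, "dy": 0.001, "dz": 0.037, "twist": 0}
  ]
}}

```text
t: 6.98
tool_pos: [0.6124, -0.1293, 0.0981]
eef_rot: [3.142, -0.002, 3.047]
ft_force: [-0.4, -1.4, -1.1]
gripper_width: 0.0271
gripper_force: 59.3
```

>>> {"method": "apply_moves", "body": {
  "series": [
    {"hand": 0.02, "dx": 0, "dy": 0, "dz": 0.004, "twist": 0},
    {"hand": 0.02, "dx": 0, "dy": 0, "dz": 0.007, "twist": 0},
    {"hand": 0.02, "dx": 0, "dy": 0, "dz": 0.01, "twist": 0},
    {"hand": 0.02, "dx": 0, "dy": 0, "dz": 0.012, "twist": 0},
    {"hand": 0.02, "dx": 0, "dy": 0, "dz": 0.012, "twist": 0}
  ]
}}

```text
t: 7.4
tool_pos: [0.6137, -0.1293, 0.0873]
eef_rot: [3.141, 0.002, 3.047]
ft_force: [1.8, -0.2, -1.7]
gripper_width: 0.027
gripper_force: 59.3
```

```bash
python3 -c "
from h import *
go(.614,-.129,.084,3.048);snap('wrist','w6');o=env.get_obs();print(o['ft_force'],o['torque'])"
```

```text
t 7.4 pos [ 0.6137 -0.1293  0.0873] rpy [3.1413e+00 1.6000e-03 3.0468e+00] q7 1.237 w 0.027 shift [-0.0003  0.0003  0.0033] twist -0.0012
[ 2.29401633  0.01498995 -2.73204495] [-0.0212411  -0.46118043  0.04007739]
```

>>> {"method": "apply_moves", "body": {
  "series": [
    {"hand": 0.02, "dx": 0, "dy": 0, "dz": 0.001, "twist": 0},
    {"hand": 0.02, "dx": 0, "dy": 0, "dz": 0.002, "twist": 0},
    {"hand": 0.02, "dx": 0, "dy": 0, "dz": 0.003, "twist": 0},
    {"hand": 0.02, "dx": 0, "dy": 0, "dz": 0.003, "twist": 0},
    {"hand": 0.02, "dx": 0, "dy": 0, "dz": 0.003, "twist": 0}
  ]
}}

```text
t: 7.87
tool_pos: [0.6136, -0.1293, 0.0858]
eef_rot: [-3.141, 0.002, 3.047]
ft_force: [0.1, -0.0, 8.6]
gripper_width: 0.0271
gripper_force: 60.6
```

```bash
python3 -c "
from h import *
go(.614,-.129,.084,3.048);o=env.get_obs();print(o['ft_force'],o['torque'])"
```

```text
t 7.87 pos [ 0.6136 -0.1293  0.0858] rpy [-3.1414e+00  2.0000e-03  3.0467e+00] q7 1.236 w 0.0271 shift [-0.0003  0.0003  0.0018] twist -0.0013
[ 0.07720619 -0.03576224  8.56330201] [-0.00538964  0.14620977 -0.03769494]
```

>>> {"method": "apply_moves", "body": {
  "series": [
    {"hand": 0.032, "dx": 0, "dy": 0, "dz": 0, "twist": 0},
    {"hand": 0.045, "dx": 0, "dy": 0, "dz": 0, "twist": 0},
    {"hand": 0.065, "dx": 0, "dy": 0, "dz": 0, "twist": 0},
    {"hand": 0.065, "dx": 0, "dy": 0, "dz": 0, "twist": 0},
    {"hand": 0.065, "dx": 0, "dy": 0, "dz": 0, "twist": 0}
  ]
}}

```text
t: 8.28
tool_pos: [0.6125, -0.1293, 0.084]
eef_rot: [3.142, -0.001, 3.047]
ft_force: [0.3, 0.1, -0.5]
gripper_width: 0.0648
gripper_force: 0.0
```

>>> {"method": "apply_moves", "body": {
  "series": [
    {"hand": 0.065, "dx": 0, "dy": 0, "dz": -0.01, "twist": 0},
    {"hand": 0.065, "dx": 0, "dy": 0, "dz": -0.03, "twist": 0},
    {"hand": 0.065, "dx": 0, "dy": 0, "dz": -0.06, "twist": 0},
    {"hand": 0.065, "dx": 0, "dy": 0, "dz": -0.09, "twist": 0},
    {"hand": 0.065, "dx": 0, "dy": 0, "dz": -0.09, "twist": 0}
  ]
}}

```text
t: 8.7
tool_pos: [0.6169, -0.1293, 0.1809]
eef_rot: [3.141, 0.011, 3.046]
ft_force: [0.2, -0.4, -0.0]
gripper_width: 0.0648
gripper_force: 0.0
```

Run:
```python
from h import *
go(.477,-.1145,.17,3.047);snap('wrist','w7');snap('top','t7');snap('side','s7')
a=cv2.imread('pics/w7.png')[60:360,170:470];b=cv2.imread('pics/s7.png')
cv2.imwrite('pics/c7.png',np.hstack([a,cv2.resize(b[140:240,270:420],(450,300),interpolation=cv2.INTER_CUBIC)]))
```

```text
t 8.7 pos [ 0.6169 -0.1293  0.1809] rpy [3.1413 0.0112 3.0464] q7 1.289 w 0.0648 shift [0.1408 0.0014 0.0093] twist -0.0006
```

View pics/c7.png

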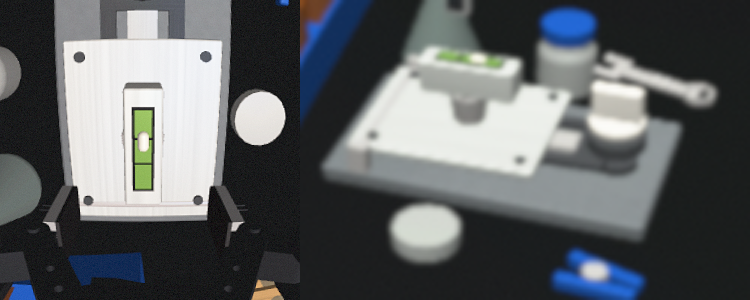

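>>> {"method": "apply_moves", "body": {
  "series": [
    {"hand": 0.06, "dx": 0.03, "dy": 0, "dz": 0, "twist": 0},
    {"hand": 0.06, "dx": 0.065, "dy": 0, "dz": 0, "twist": 0},
    {"hand": 0.06, "dx": 0.1, "dy": 0.001, "dz": 0, "twist": 0},
    {"hand": 0.06, "dx": 0.125, "dy": 0.001, "dz": 0, "twist": 0},
    {"hand": 0.06, "dx": 0.137, "dy": 0.001, "dz": 0, "twist": 0}
  ]
}}

```text
t: 9.27
tool_pos: [0.4707, -0.1153, 0.1731]
eef_rot: [-3.141, -0.008, 3.047]
ft_force: [-0.3, -0.1, 0.3]
gripper_width: 0.0598
gripper_force: 0.0
```

>>> {"method": "apply_moves", "body": {
  "series": [
    {"hand": 0.06, "dx": 0, "dy": 0, "dz": 0, "twist": 0},
    {"hand": 0.06, "dx": 0, "dy": 0, "dz": 0, "twist": 0},
    {"hand": 0.06, "dx": 0, "dy": 0, "dz": 0, "twist": 0},
    {"hand": 0.06, "dx": 0, "dy": 0, "dz": 0, "twist": 0},
    {"hand": 0.06, "dx": 0, "dy": 0, "dz": 0, "twist": 0}
  ]
}}

```text
t: 9.68
tool_pos: [0.4776, -0.1152, 0.174]
eef_rot: [3.141, 0.001, 3.047]
ft_force: [-1.4, 0.3, 0.9]
gripper_width: 0.06
gripper_force: 0.0
```

Run:
```python
from h import *
go(.477,-.1145,.086,3.047);snap('wrist','w8')
a=cv2.imread('pics/w8.png')[60:400,150:490]
cv2.imwrite('pics/c8.png',cv2.resize(a,None,fx=1.7,fy=1.7))
```

```text
t 9.68 pos [ 0.4776 -0.1152  0.174 ] rpy [3.1411e+00 7.0000e-04 3.0468e+00] q7 1.209 w 0.06 shift [0.0008 0.0006 0.088 ] twist -0.0002
```

View pics/c8.png

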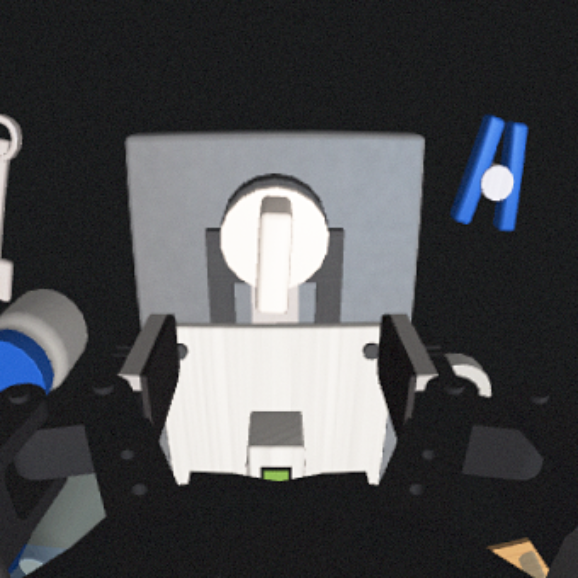

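Run:
```python
from h import *
z=np.load('pics/w8.npz')
f=lambda x,y:ray(z,150+x/1.7,60+y/1.7)
a,b=onz(f(275,212),.112),onz(f(272,312),.112);print(a,b,(a+b)/2,np.arctan2(b[1]-a[1],b[0]-a[0]))
t=np.load('pics/top0.npz');print(tri(f(273.5,262),ray(t,338+194/5,215+188/5)))
```

```text
[ 0.45391918 -0.11256134  0.112     ] [ 0.49787078 -0.11810148  0.112     ] [ 0.47589498 -0.11533141  0.112     ] -0.1253897347065929
(array([ 0.47708336, -0.11569409,  0.10678079]), np.float64(0.00025992896036802765))
```

>>> {"method": "apply_moves", "body": {
  "series": [
    {"hand": 0.06, "dx": 0.001, "dy": 0, "dz": 0.025, "twist": 0.01},
    {"hand": 0.06, "dx": 0.001, "dy": 0, "dz": 0.05, "twist": 0.01},
    {"hand": 0.06, "dx": 0.001, "dy": 0, "dz": 0.07, "twist": 0.01},
    {"hand": 0.05, "dx": 0.001, "dy": 0, "dz": 0.082, "twist": 0.01},
    {"hand": 0.04, "dx": 0.001, "dy": 0, "dz": 0.087, "twist": 0.01}
  ]
}}

```text
t: 10.15
tool_pos: [0.4751, -0.1149, 0.0854]
eef_rot: [3.141, -0.003, 3.037]
ft_force: [-0.0, 0.5, 0.9]
gripper_width: 0.0405
gripper_force: 0.0
```

>>> {"method": "apply_moves", "body": {
  "series": [
    {"hand": 0.03, "dx": 0, "dy": 0, "dz": 0, "twist": 0},
    {"hand": 0.02, "dx": 0, "dy": 0, "dz": 0, "twist": 0},
    {"hand": 0.014, "dx": 0, "dy": 0, "dz": 0, "twist": 0},
    {"hand": 0.005, "dx": 0, "dy": 0, "dz": 0, "twist": 0},
    {"hand": 0.005, "dx": 0, "dy": 0, "dz": 0, "twist": 0}
  ],
  "squeeze": 40
}}

```text
t: 10.57
tool_pos: [0.4761, -0.1169, 0.088]
eef_rot: [-3.14, 0.002, 3.035]
ft_force: [0.2, -5.4, -0.9]
gripper_width: 0.0133
gripper_force: 41.2
```

>>> {"method": "apply_moves", "body": {
  "series": [
    {"hand": 0.005, "dx": 0, "dy": 0, "dz": 0, "twist": 0},
    {"hand": 0.005, "dx": 0, "dy": 0, "dz": 0, "twist": 0},
    {"hand": 0.005, "dx": 0, "dy": 0, "dz": 0, "twist": 0}
  ],
  "squeeze": 70
}}

```text
t: 10.82
tool_pos: [0.4761, -0.1168, 0.088]
eef_rot: [-3.14, 0.002, 3.035]
ft_force: [0.0, -6.2, 0.6]
gripper_width: 0.0129
gripper_force: 72.5
```

```bash
python3 -c "
from h import *
go(.477,-.1145,.077,3.047);o=env.get_obs();print(o['ft_force'],o['torque'])"
```

```text
t 10.82 pos [ 0.4761 -0.1168  0.088 ] rpy [-3.1398e+00  1.6000e-03  3.0350e+00] q7 1.106 w 0.0129 shift [-0.0006  0.0024  0.011 ] twist -0.012
[ 0.03907832 -6.22336061  0.63109512] [-1.1934321  -0.15888234 -0.09337475]
```

>>> {"method": "apply_moves", "body": {
  "series": [
    {"hand": 0.005, "dx": 0, "dy": -0.002, "dz": 0.003, "twist": 0},
    {"hand": 0.005, "dx": 0, "dy": -0.002, "dz": 0.007, "twist": 0},
    {"hand": 0.005, "dx": 0, "dy": -0.002, "dz": 0.01, "twist": 0},
    {"hand": 0.005, "dx": 0, "dy": -0.002, "dz": 0.013, "twist": 0},
    {"hand": 0.005, "dx": 0, "dy": -0.002, "dz": 0.014, "twist": 0}
  ]
}}

```text
t: 11.23
tool_pos: [0.474, -0.1168, 0.0769]
eef_rot: [-3.14, 0.0, 3.038]
ft_force: [-13.9, 1.0, 54.6]
gripper_width: 0.0123
gripper_force: 81.2
```

>>> {"method": "apply_moves", "body": {
  "series": [
    {"hand": 0.005, "dx": 0, "dy": 0, "dz": 0, "twist": 0},
    {"hand": 0.005, "dx": 0, "dy": 0, "dz": 0, "twist": 0},
    {"hand": 0.005, "dx": 0, "dy": 0, "dz": 0, "twist": 0},
    {"hand": 0.005, "dx": 0, "dy": 0, "dz": 0, "twist": 0},
    {"hand": 0.005, "dx": 0, "dy": 0, "dz": 0, "twist": 0}
  ]
}}

```text
t: 11.65
tool_pos: [0.474, -0.1168, 0.0773]
eef_rot: [-3.14, 0.001, 3.038]
ft_force: [-11.6, 0.3, 46.1]
gripper_width: 0.0125
gripper_force: 80.2
```

>>> {"method": "apply_moves", "body": {
  "series": [
    {"hand": 0.005, "dx": 0.0015, "dy": 0, "dz": -0.001, "twist": 0},
    {"hand": 0.005, "dx": 0.0015, "dy": 0, "dz": -0.002, "twist": 0},
    {"hand": 0.005, "dx": 0.0015, "dy": 0, "dz": -0.003, "twist": 0},
    {"hand": 0.005, "dx": 0.0015, "dy": 0, "dz": -0.003, "twist": 0}
  ]
}}

```text
t: 11.98
tool_pos: [0.4741, -0.1168, 0.0784]
eef_rot: [-3.141, 0.002, 3.038]
ft_force: [-4.8, -0.9, 19.5]
gripper_width: 0.0128
gripper_force: 75.8
```

Run:
```python
from h import *
o=env.get_obs();print(o['ft_force'],o['torque']);snap('top','t9');snap('side','s9');snap('wrist','w9')
a=cv2.imread('pics/t9.png');b=cv2.imread('pics/s9.png')
r=lambda i,x,y,w,h,W,H:cv2.resize(i[y:y+h,x:x+w],(W,H),interpolation=cv2.INTER_CUBIC)
cv2.imwrite('pics/c9.png',np.vstack([np.hstack([r(a,350,170,60,45,400,300),r(b,290,145,60,45,400,300)]),r(cv2.imread('pics/w9.png'),0,160,640,240,800,300)]))
```

```text
[-4.81971914 -0.88101614 19.51859341] [-0.22747177  0.44778694  0.10272788]
```

View pics/c9.png

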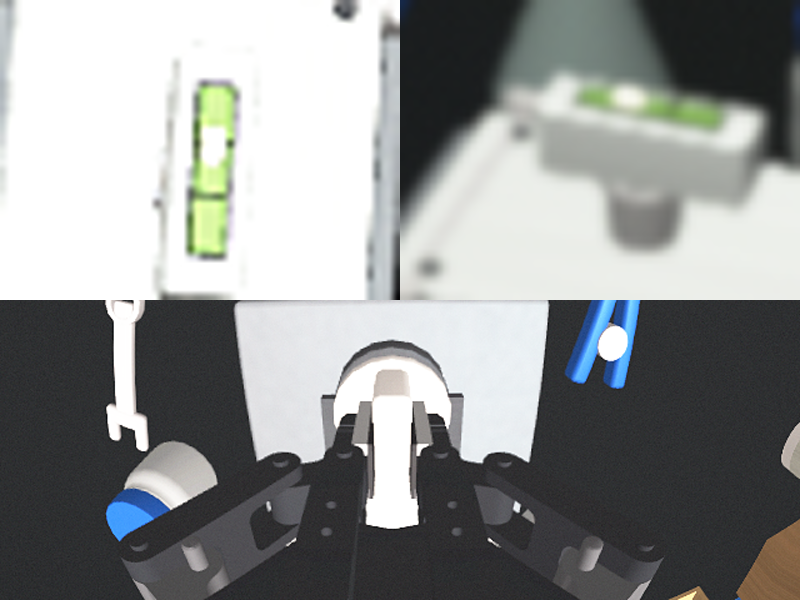

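>>> {"method": "apply_moves", "body": {
  "series": [
    {"hand": 0.005, "dx": 0, "dy": 0, "dz": 0, "twist": 0.1},
    {"hand": 0.005, "dx": 0, "dy": 0, "dz": 0, "twist": 0.22},
    {"hand": 0.005, "dx": 0, "dy": 0, "dz": 0, "twist": 0.34},
    {"hand": 0.005, "dx": 0, "dy": 0, "dz": 0, "twist": 0.46},
    {"hand": 0.005, "dx": 0, "dy": 0, "dz": 0, "twist": 0.56}
  ]
}}

```text
t: 12.55
tool_pos: [0.4745, -0.1159, 0.0784]
eef_rot: [3.139, 0.002, 2.473]
ft_force: [-3.5, 1.0, 21.7]
gripper_width: 0.0125
gripper_force: 76.2
```

>>> {"method": "apply_moves", "body": {
  "series": [
    {"hand": 0.005, "dx": 0, "dy": 0, "dz": 0, "twist": 0},
    {"hand": 0.005, "dx": 0, "dy": 0, "dz": 0, "twist": 0},
    {"hand": 0.005, "dx": 0, "dy": 0, "dz": 0, "twist": 0},
    {"hand": 0.005, "dx": 0, "dy": 0, "dz": 0, "twist": 0},
    {"hand": 0.005, "dx": 0, "dy": 0, "dz": 0, "twist": 0}
  ]
}}

```text
t: 12.97
tool_pos: [0.4745, -0.1159, 0.0784]
eef_rot: [3.139, 0.002, 2.478]
ft_force: [-3.8, 0.8, 21.7]
gripper_width: 0.0126
gripper_force: 76.2
```

>>> {"method": "apply_moves", "body": {
  "series": [
    {"hand": 0.005, "dx": 0, "dy": 0, "dz": 0, "twist": 0},
    {"hand": 0.005, "dx": 0, "dy": 0, "dz": 0, "twist": 0},
    {"hand": 0.005, "dx": 0, "dy": 0, "dz": 0, "twist": 0},
    {"hand": 0.005, "dx": 0, "dy": 0, "dz": 0, "twist": 0},
    {"hand": 0.005, "dx": 0, "dy": 0, "dz": 0, "twist": 0}
  ]
}}

```text
t: 13.38
tool_pos: [0.4745, -0.116, 0.0784]
eef_rot: [3.139, 0.002, 2.478]
ft_force: [-3.3, 1.1, 21.4]
gripper_width: 0.0124
gripper_force: 76.2
```

```bash
cat > bub.py <<'E'
from h import *
import sys
def prof(img,p0,p1,n=61):
    # mean over 3 lines of B channel along the vial, p0 hinge end -> p1 knob end
    p0=np.array(p0,float);p1=np.array(p1,float);d=p1-p0;nv=np.array([-d[1],d[0]])/np.hypot(*d)
    s=np.linspace(-.15,1.15,n)
    out=0
    for k in(-.7,0,.7):
        q=p0+s[:,None]*d+k*nv
        out=out+cv2.remap(img,q[:,0].astype(np.float32)[None],q[:,1].astype(np.float32)[None],cv2.INTER_LINEAR)[0].astype(float)
    return s,out/3
E
python3 - <<'E'
from bub import *
im=[]
for i in range(4):
    o,c=snap('top','t10'); im.append(c['color'].astype(np.float32))
a=np.mean(im,0).astype(np.float32); np.save('pics/t10.npy',a)
go(.4741,-.1168,.0784,3.038-.56);print(o['ft_force'],o['torque'])
# vial ends from crop: (217,82),(207,257)
s,p=prof(a,(350+217/6.667,170+82/6.667),(350+207/6.667,170+257/6.667))
for x,v in zip(s,p): print(round((x-.5)*60,1),v.round().astype(int),end=' | ')
E
```

```text
t 13.58 pos [ 0.4745 -0.116   0.0784] rpy [3.1392e+00 1.8000e-03 2.4780e+00] q7 0.781 w 0.0128 shift [-0.0002 -0.0009 -0.    ] twist 0.0
[-3.89859515  1.08950149 20.58711972] [-0.02631213  0.43909336  0.03188685]
-39.0 [255 255 255] | -37.7 [255 255 255] | -36.4 [255 255 255] | -35.1 [255 255 255] | -33.8 [255 255 255] | -32.5 [228 230 227] | -31.2 [155 163 149] | -29.9 [155 177 129] | -28.6 [200 238 145] | -27.3 [212 249 153] | -26.0 [218 249 159] | -24.7 [216 248 159] | -23.4 [216 247 159] | -22.1 [216 247 159] | -20.8 [216 247 159] | -19.5 [216 247 159] | -18.2 [216 247 158] | -16.9 [215 247 156] | -15.6 [210 243 152] | -14.3 [215 242 167] | -13.0 [243 251 225] | -11.7 [255 255 253] | -10.4 [255 255 255] | -9.1 [255 255 255] | -7.8 [255 255 255] | -6.5 [255 255 254] | -5.2 [254 254 252] | -3.9 [253 253 249] | -2.6 [247 250 239] | -1.3 [239 245 225] | -0.0 [229 245 197] | 1.3 [218 247 162] | 2.6 [220 250 161] | 3.9 [213 244 156] | 5.2 [167 200 126] | 6.5 [152 188 117] | 7.8 [176 216 133] | 9.1 [198 235 148] | 10.4 [217 249 160] | 11.7 [217 248 160] | 13.0 [217 247 160] | 14.3 [217 247 160] | 15.6 [217 247 160] | 16.9 [217 247 160] | 18.2 [217 247 160] | 19.5 [218 247 160] | 20.8 [219 249 162] | 22.1 [221 250 162] | 23.4 [224 253 163] | 24.7 [198 228 143] | 26.0 [128 159  93] | 27.3 [157 176 140] | 28.6 [244 245 243] | 29.9 [254 254 255] | 31.2 [255 255 255] | 32.5 [255 255 255] | 33.8 [255 255 255] | 35.1 [255 255 255] | 36.4 [255 255 255] | 37.7 [255 255 255] | 39.0 [255 255 254] |
```

>>> {"method": "apply_moves", "body": {
  "series": [
    {"hand": 0.005, "dx": 0, "dy": 0, "dz": 0, "twist": 0.1},
    {"hand": 0.005, "dx": 0, "dy": 0, "dz": 0, "twist": 0.2},
    {"hand": 0.005, "dx": 0, "dy": 0, "dz": 0, "twist": 0.3},
    {"hand": 0.005, "dx": 0, "dy": 0, "dz": 0, "twist": 0.36},
    {"hand": 0.005, "dx": 0, "dy": 0, "dz": 0, "twist": 0.38}
  ]
}}

```text
t: 14.0
tool_pos: [0.475, -0.1155, 0.0784]
eef_rot: [3.138, 0.001, 2.096]
ft_force: [-2.5, 1.4, 20.7]
gripper_width: 0.0127
gripper_force: 76.1
```

>>> {"method": "apply_moves", "body": {
  "series": [
    {"hand": 0.005, "dx": 0, "dy": 0, "dz": 0, "twist": 0},
    {"hand": 0.005, "dx": 0, "dy": 0, "dz": 0, "twist": 0},
    {"hand": 0.005, "dx": 0, "dy": 0, "dz": 0, "twist": 0},
    {"hand": 0.005, "dx": 0, "dy": 0, "dz": 0, "twist": 0},
    {"hand": 0.005, "dx": 0, "dy": 0, "dz": 0, "twist": 0}
  ]
}}

```text
t: 14.42
tool_pos: [0.475, -0.1155, 0.0784]
eef_rot: [3.138, 0.001, 2.099]
ft_force: [-2.3, 2.1, 20.8]
gripper_width: 0.0124
gripper_force: 76.2
```

>>> {"method": "apply_moves", "body": {
  "series": [
    {"hand": 0.005, "dx": 0, "dy": 0, "dz": 0, "twist": 0},
    {"hand": 0.005, "dx": 0, "dy": 0, "dz": 0, "twist": 0},
    {"hand": 0.005, "dx": 0, "dy": 0, "dz": 0, "twist": 0},
    {"hand": 0.005, "dx": 0, "dy": 0, "dz": 0, "twist": 0},
    {"hand": 0.005, "dx": 0, "dy": 0, "dz": 0, "twist": 0}
  ]
}}

```text
t: 14.83
tool_pos: [0.475, -0.1155, 0.0784]
eef_rot: [3.138, 0.001, 2.098]
ft_force: [-2.6, 2.0, 20.7]
gripper_width: 0.0122
gripper_force: 76.2
```

>>> {"method": "apply_moves", "body": {
  "series": [
    {"hand": 0.005, "dx": 0, "dy": 0, "dz": 0, "twist": 0},
    {"hand": 0.005, "dx": 0, "dy": 0, "dz": 0, "twist": 0},
    {"hand": 0.005, "dx": 0, "dy": 0, "dz": 0, "twist": 0},
    {"hand": 0.005, "dx": 0, "dy": 0, "dz": 0, "twist": 0},
    {"hand": 0.005, "dx": 0, "dy": 0, "dz": 0, "twist": 0}
  ]
}}

```text
t: 15.25
tool_pos: [0.475, -0.1156, 0.0784]
eef_rot: [3.138, 0.001, 2.098]
ft_force: [-2.7, 2.9, 19.8]
gripper_width: 0.0126
gripper_force: 76.2
```

```bash
cat > meas.py <<'E'
from bub import *
im=[];si=[]
for i in range(4):
    o,c=snap('top','t11'); im.append(c['color'].astype(np.float32)); si.append(env.camera('side')['color'].astype(np.float32))
a=np.mean(im,0).astype(np.float32);b=np.mean(si,0).astype(np.float32)
go(.4741,-.1168,.0784,2.478);print(o['ft_force'],o['torque'],o['gripper_force'])
def report(img,p0,p1):
    s,p=prof(img,p0,p1,131); x=(s-.5)*60; B=p[:,2]; G=p[:,1]
    print('half-crossings B',[round(x[i],1) for i in range(len(x)-1) if (B[i]-205)*(B[i+1]-205)<0], 'G minima',[(round(x[i],1),int(G[i])) for i in range(2,len(x)-2) if G[i]<G[i-2:i+3].max()-3 and G[i]==G[i-2:i+3].min()])
    return x,p
report(a,(350+217/6.667,170+82/6.667),(350+207/6.667,170+257/6.667))
x,p=report(b,(290+(583-400)/6.667,145+95/6.667),(290+(722-400)/6.667,145+115/6.667))
r=lambda i,x,y,w,h,W,H:cv2.resize(i[y:y+h,x:x+w],(W,H),interpolation=cv2.INTER_CUBIC)
cv2.imwrite('pics/c11.png',np.hstack([r(a,360,170,40,45,400,450),r(b,310,150,40,45,400,450)])[:,:,::-1].clip(0,255))
E
python3 meas.py
```

```text
t 15.65 pos [ 0.475  -0.1156  0.0784] rpy [3.1377e+00 6.0000e-04 2.0984e+00] q7 0.573 w 0.0125 shift [-0.0006 -0.0014 -0.    ] twist -0.3796
[-2.01925747  2.14767019 20.7407449 ] [ 0.07223444  0.40709409 -0.03979971] 76.18767499923706
half-crossings B [np.float64(-32.4), np.float64(-9.0), np.float64(3.6), np.float64(27.6)] G minima [(np.float64(-30.6), 198), (np.float64(-12.6), 144), (np.float64(6.0), 152), (np.float64(26.4), 102)]
half-crossings B [np.float64(-38.4), np.float64(29.4)] G minima [(np.float64(-14.4), 167), (np.float64(6.0), 161)][ WARN:0@4.183] global loadsave.cpp:1063 imwrite_ Unsupported depth image for selected encoder is fallbacked to CV_8U.
```

View pics/c11.png

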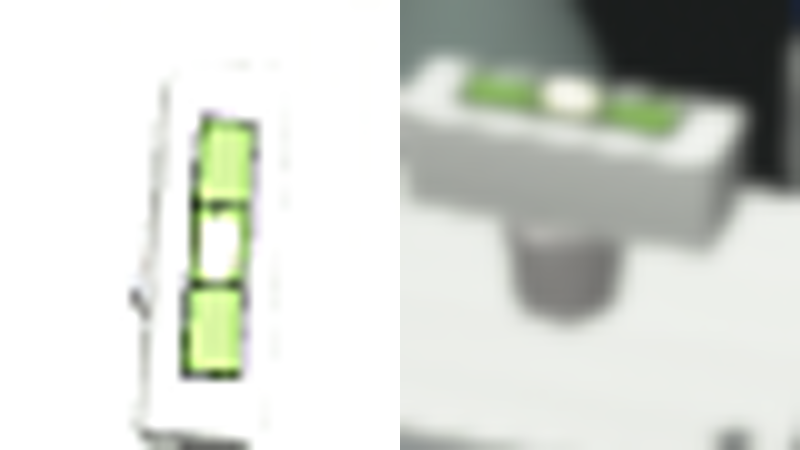

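```bash
python3 -c "
from bench import env
print(env.job_done())"
```

```text
the job is handed in; nothing more can be done
None
```

I handed in the job at about 15.7 s. The level is seated in the neck, lengthwise with the plate, and released. The knob is gripped and pressed down with about 20 N. The bubble was measured within about 1 mm of the middle, but no verdict came back.

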